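# Bring the wheel's valve to the top

## Task

Turn the bike wheel in the stand by pushing its spokes round with a fingertip until the valve stem is at twelve o'clock, at the top of the wheel straight above the axle, and leave the wheel at rest there, ready for pumping up. Only push, gently: grip nothing, do not push on the tyre or the valve stem, and leave the stand and the other things on the bench where they are.

Things in the scene. Friction and masses are not known exactly. Their poses are not given: they have to be found in the camera images.
- wheel (a joint): turning angle of the wheel on its axle, rad: 0 or any whole number of turns (6.283) = valve straight up above the axle; grows clockwise as seen from the robot's side (the top goes to the robot's right). Turns both ways as far as needed. The plain bearing drags about 0.1 N m: the wheel stays where it is left and coasts only a few degrees after a slow push.
- wheel_hub (a point): middle of the wheel, on the axle line and in the wheel's mid-plane, 170 mm above the bench. A child's 12 inch bike wheel stands upright here, 296 mm across the tyre. White moulded plastic: hub 40 mm diameter, rim of inner radius 94 mm and 28 mm wide, five straight spokes 72 degrees apart between them. Two spokes lie 36 degrees either side of the valve. Between the spokes it is open right through.
- wheel_spoke (a point): centre of the spoke 36 degrees clockwise of the valve (seen from the robot's side), in the mid-plane, 62 mm from the axle. All five spokes are alike: 14 mm wide seen face-on, and deep through the wheel, sloping from hub to rim (70 mm deep at the hub, 32 mm at the rim); here the face is 24 mm in front of the mid-plane, proud of the tyre. The gap to the next spoke is 59 mm wide at this radius.
- stand: blue steel wheel stand, loose, 5 kg, base plate 200 x 250 x 14 mm. Origin: underside, straight below the hub. Its x axis runs along the axle, away from the robot; y lies in the wheel's plane, to the robot's left; z up. Two uprights 30 mm wide, 53 mm in front of and behind the mid-plane, rise to 185 mm; axle ends reach 70 mm from the mid-plane. Beside and above them the wheel's face is free.
- tyre: black rubber tyre around the wheel, a round section 38 mm thick, from 109 to 148 mm from the axle. Origin at the hub.
- valve: valve stem, 8 to 10 mm thick brass with a black cap, standing on the inside of the rim in the mid-plane, midway between two spokes, pointing in to the hub. Origin: its inner (capped) end, 60 mm from the axle; its z axis points from there outward along the stem to the rim, so z is straight up when the valve is at the top.
- spanner: steel spanner 170 mm long lying on the bench, a bystander. Origin: centre of its underside.
- pump: black hand pump 220 mm long, 28 mm thick, lying on the bench, a bystander. Origin: underside, near its middle.
- jar: clear screw-top jar 68 mm diameter, 85 mm high, a bystander. Origin: centre of its underside.

How it is judged:
At the end, for the whole second after the job is handed in: The valve stem is at the top of the wheel, within 6 degrees of straight above the axle; the wheel is at rest; the stand is within 20 mm of where it was (angle between valve's own z axis and vertical below 0.105 rad and velocity of joint wheel between -0.05 and 0.05 rad/s and distance of stand from where it was at the start of the episode below 0.02 m); the robot touches nothing.
It fails at once if the hand pushes or rolls the tyre (more than 10 N) (contact force between any of the fingers, the arm and tyre above 10 N).
It fails at once if the valve stem is pushed (more than 5 N) (contact force between any of the fingers, the arm and valve above 5 N).
It fails at once if the wheel is gripped or forced (more than 35 N from the fingers) (contact force between the fingers and wheel above 35 N).
It fails at once if the stand is shoved, lifted or tipped (distance of stand from where it was at the start of the episode above 0.025 m or angle between stand's own z axis and vertical above 0.08 rad).
It fails at once if another thing on the bench is disturbed or lifted (moved more than 30 mm) (distance of any of spanner, pump, jar from where it was at the start of the episode above 0.03 m).
It also fails if it takes over 58 s, if anything falls off the work surface, if the arm or the gripper's body presses on something with over 40 N, if the wrist force passes 120 N, or if a joint passes its speed limit or range.

## Robot

A 7-joint arm with a two-finger parallel gripper is mounted at the origin on the work surface. World frame = base frame: x ahead of the robot, y to its left, z up, the work surface at z = 0. Lengths are in m, angles in rad, forces in N, time in s.
With the tool pointing down it reaches from about 0.35 to 0.9 m from the base axis. Payload 8.1 kg.
Tool frame: the origin (TCP) lies midway between the tips of the shut fingers; the grasp point (between the pads) lies 19 mm behind it; z points along the fingers, y is the line along which they close (so a half turn about z gives the same grasp; the last joint's range is limited). The gripper opens to 92 mm and grips with 3 to 60 N. Pads are 19 mm wide; open, the fingers measure 130 mm over their backs; the gripper's body (75 mm by 190 mm) begins 47 mm behind the grasp point.
Start: joints at [1.078, 0.434, 0.025, 1.573, -0.012, 1.134, -0.075], TCP at [0.237, -0.578, 0.227] pointing down, gripper open.
Joint ranges: [-2.62, 2.62], [-0.44, 2.09], [-1.27, 1.32], [0.08, 2.57], [-1.32, 4.46], [0.12, 2], [-2.74, 2.74]. Speed limits (rad/s): [2.22, 2.22, 3.01, 3.01, 3.14, 3.14, 3.14].

## Interface

Orientations are given as a rotation vector (axis times angle).
In Python, from cell import readout, get_image, calibration, ticket gives the robot as it stands. The module is installed in compiled form; this text tells all that it offers.
- The arm moves only by the tool move_arm, never from a script. Its argument "series" is a list of rows, each a list of 6 numbers: the shift along the world's x, y, z as a fraction of full scale, then the turn, a rotation vector about the world's x, y, z as a fraction of full scale. A call has 1 to 5 rows; each row is the pose to reach, as a shift and turn from the pose commanded when the call began; what a row does not reach only later rows make up. Full scale, the value 1, is 0.75 m for a shift and 60 degrees for a turn. A row lasts 1/10 s, in which the tool goes at most 50 mm and 8.59 degrees, less where a joint would pass 70% of its speed; a pose out of reach is approached as far as the arm can. A call with a number of a shift or a turn outside -1 to 1 is refused whole. A call with a gripper value outside its range is refused whole. "claw" is the opening, from -1 (shut) to 1 (fully open), so that 0 is half open, set as the call begins (left out, the last holds). The fingers move at their own pace and stop on an object; "squeeze" is the grip in N (left out, the last holds). Time passes only in rows, so rows that repeat a pose let the fingers close. It gives the time, the measured TCP pose, the force, the opening and the grip force at its end, in the units of the state.
- readout.observe(): the state, without advancing time (a new reading comes with each control period).
- get_image(name): name is "scene" or "top"; returns (picture, depth): 400x640x3 uint8, red, green, blue; 400x640 float32, m along the optical axis (not along the pixel's ray), 0 where there is no reading.
- calibration(name): a dict with "fx", "fy", "cx", "cy" (pixels), "k1" (the pictures are not rectified: a ray, as slopes to the right and down, at radius r is drawn at 1 + k1 r^2 times it, then the intrinsics apply), "view" (4x4, takes a point from world to camera coordinates). Camera axes: x right, y down, z forward; pixel columns grow to the right and rows downward; lengths in m; the calibration is good to about 2 mm. A picture is of the moment at which its call begins. calibration takes no time and is no camera call.
- ticket.sign_off(): hands the job in; it is judged then, once.
The state is a dict: "clock": time; "joints": joint angles; "dq": joint speeds; "joint_efforts": joint torques, N m; "position": TCP position; "ee_rot": TCP orientation; "force": force on the tool from outside, world axes, zero at the start; "ft_torque": the same for the moment, N m; "width": opening from 0.0 (shut) to 1.0 (fully open); "gripper_force": force on a finger pad.
Only numpy, scipy, OpenCV 4.12 (cv2) and the standard library are available. Lean on these libraries where they do the work, as an engineer would, in place of code of your own. Each camera call takes 0.05 s, during which the arm holds its last target. There are 200 camera calls.

## Working session

There is one attempt and no reset: what is moved stays moved. The work goes in short steps, Python scripts to look and compute and a tool call to move; the robot and the scene stay as the last step left them, time stands still between calls to the robot, and variables do not carry over. Pictures are saved under pics/ and viewed, at most 10 in all, crops included, and the job is handed in when it is done.

Besides the shell and the picture viewer there is one more tool, called after ">>>" as a command line: name --pt "numbers of a row" for each row, then --argument value for the rest. move_arm: Moves the arm, as the interface text tells. Shift numbers are shares of 0.75 m and turn numbers shares of 60 degrees, none past 1 either way. Its arguments: {"type":"object","properties":{"series":{"type":"array"},"claw":{"type":"number"},"squeeze":{"type":"number"}},"required":["series"]}

```bash
mkdir -p pics; cat > h.py <<'E'
import numpy as np, cv2
from cell import readout,get_image,calibration,ticket
def grab(n,f=None):
    p,d=get_image(n)
    if f: cv2.imwrite('pics/'+f,p[:,:,::-1])
    return p,d
def pts(n,d):
    c=calibration(n);v,u=np.mgrid[0:400,0:640]
    K=np.array([[c['fx'],0,c['cx']],[0,c['fy'],c['cy']],[0,0,1.]])
    q=cv2.undistortPoints(np.stack([u.ravel(),v.ravel()],1).astype(np.float64)[:,None],K,np.array([c['k1'],0,0,0.])).reshape(400,640,2)
    P=np.dstack([q[...,0]*d,q[...,1]*d,d,np.ones_like(d)])
    return (P@np.linalg.inv(c['view']).T)[...,:3]
E
python3 - <<'E'
from h import *
p,d=grab('scene','s1.png');P=pts('scene',d)
p2,d2=grab('top','t1.png');P2=pts('top',d2)
np.savez('m.npz',p=p,P=P,d=d,p2=p2,P2=P2,d2=d2)
for n in('scene','top'):
    c=calibration(n);print(np.linalg.inv(c['view']).round(3),c['fx'],c['k1'])
o=readout.observe();print(o['position'],o['ee_rot'],o['clock'],o['force'])
E
```

```text
[[-0.148  0.715 -0.683  1.235]
 [ 0.989  0.11  -0.1    0.135]
 [ 0.003 -0.69  -0.724  0.813]
 [ 0.     0.     0.     1.   ]] 446.41407304121975 -0.07801764217827344
[[ 0.103 -0.974  0.203  0.418]
 [-0.995 -0.102  0.017  0.043]
 [ 0.005 -0.204 -0.979  1.011]
 [ 0.     0.     0.     1.   ]] 375.777295290604 -0.02160696102476568
[ 0.23727588 -0.5777432   0.22605121] [-3.08086462e+00 -6.08076768e-01  6.32620251e-04] 0.1 [-0.73610002 -0.31485427 -0.29790341]
```

View pics/s1.png

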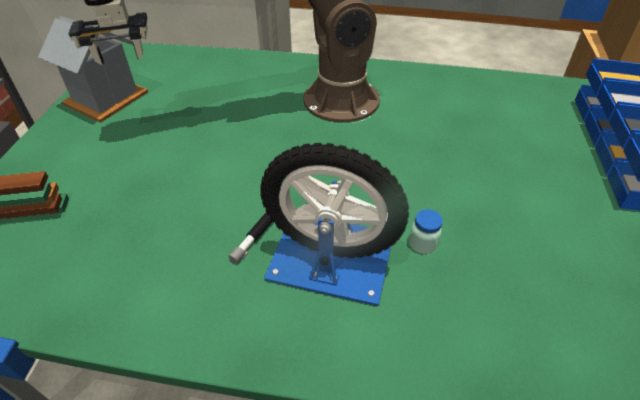

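View pics/t1.png

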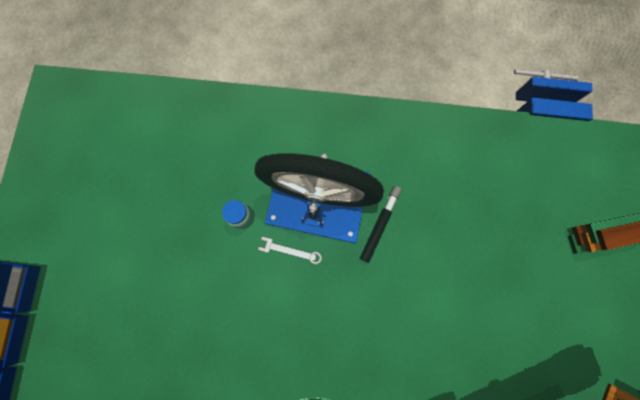

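The scene camera looks from behind at the wheel (about px 330,205). The top view shows its robot-side face (about 318,185), with the jar at +y, the pump at -y and the spanner in front. Next I'll rectify the wheel plane to read the angle.

```bash
python3 - <<'E'
from h import *
m=np.load('m.npz');P,p=m['P'],m['p'];P2,p2=m['P2'],m['p2']
# base plate blue points
for n,PP,pp in(('scene',P,p),('top',P2,p2)):
    h=cv2.cvtColor(pp,cv2.COLOR_RGB2HSV)
    b=(h[...,0]>100)&(h[...,0]<125)&(h[...,1]>120)&(abs(PP[...,2]-.014)<.008)&(PP[...,0]>.3)&(PP[...,0]<.95)&(abs(PP[...,1])<.4)
    r=cv2.minAreaRect((PP[b][:,:2]*1000).astype(np.float32));print(n,'plate',r)
    t=(pp.max(2)<70)&(PP[...,2]>.2)&(PP[...,0]>.3)&(PP[...,0]<.95)&(abs(PP[...,1])<.3)
    q=PP[t];c=q.mean(0);_,_,V=np.linalg.svd(q[:,:2]-c[:2],full_matrices=False);print('tyre',len(q),c,V[0],q.min(0),q.max(0))
a=cv2.resize(p[130:310,225:455],None,fx=3.4,fy=3.3,interpolation=cv2.INTER_CUBIC)
b=cv2.resize(p2[140:275,210:410],None,fx=4,fy=4,interpolation=cv2.INTER_CUBIC)
cv2.imwrite('pics/a.png',a[:,:,::-1]);cv2.imwrite('pics/b.png',b[:,:,::-1])
E
```

```text
scene plate ((634.5585327148438, 58.792137145996094), (249.5577850341797, 198.73812866210938), 83.85460662841797)
tyre 3615 [0.64604204 0.06618717 0.27688351] [-0.10140797 -0.99484492] [ 0.61174128 -0.08348496  0.20003938] [0.6678743  0.20240108 0.32050399]
top plate ((632.0660400390625, 56.55474090576172), (248.5216064453125, 197.03045654296875), 84.01659393310547)
tyre 2496 [0.6238089  0.05275152 0.30026079] [-0.12339789 -0.99235728] [ 0.41827238 -0.08937457  0.20038739] [0.65671619 0.19787257 1.01135225]
```

View pics/a.png

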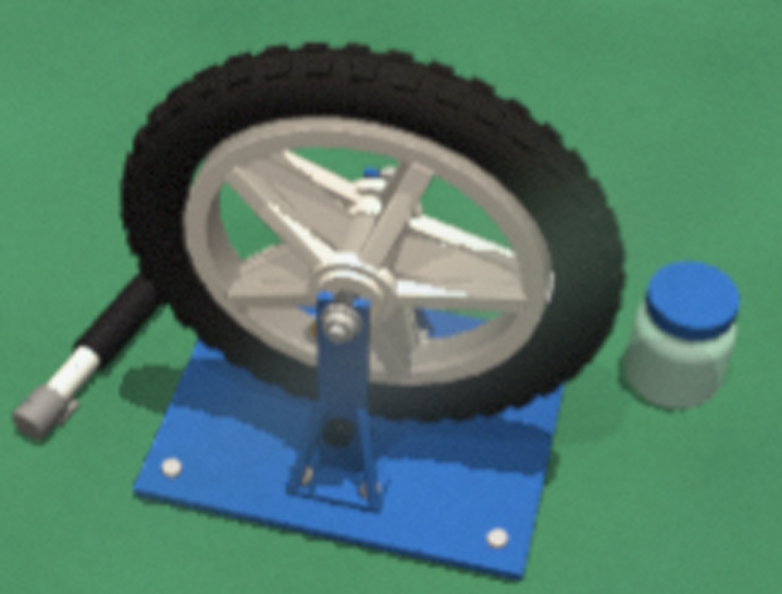

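View pics/b.png

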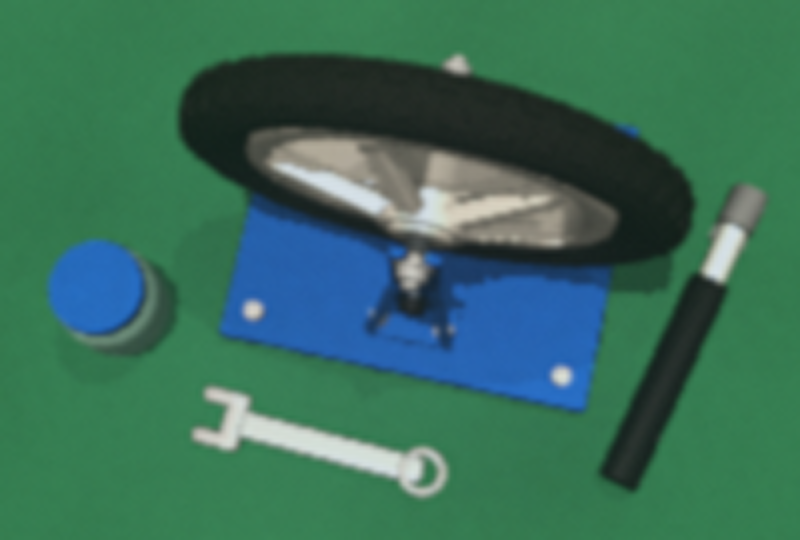

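The crops show five spokes. From behind, a dark bit at (425,325) of the first crop, right-below the hub, may be the valve cap. I'll rectify onto the wheel plane.

```bash
cat >> h.py <<'E'
hub=np.array([.633,.0577,.170]);ang=np.deg2rad(-6.1)
ax=np.array([np.cos(ang),np.sin(ang),0]);ay=np.array([-ax[1],ax[0],0])
def px(n,W):
    c=calibration(n);Q=(c['view']@np.c_[W,np.ones(len(W))].T).T[:,:3]
    K=np.array([[c['fx'],0,c['cx']],[0,c['fy'],c['cy']],[0,0,1.]])
    return cv2.projectPoints(Q,np.zeros(3),np.zeros(3),K,np.array([c['k1'],0,0,0.]))[0].reshape(-1,2)
def rect(n,pic,off,S=400,R=.15):
    # seen from the robot's side: right=-ay, up=z
    v,u=np.mgrid[0:S,0:S];r=(u-S/2)/S*2*R;z=-(v-S/2)/S*2*R
    W=hub+off*ax-r.ravel()[:,None]*ay+z.ravel()[:,None]*np.array([0,0,1.])
    q=px(n,W).reshape(S,S,2).astype(np.float32)
    im=cv2.remap(pic,q[...,0],q[...,1],cv2.INTER_CUBIC)
    for a in range(0,360,30):
        t=np.deg2rad(a);c=(int(S/2+185*np.sin(t)),int(S/2-185*np.cos(t)))
        cv2.putText(im,str(a),(c[0]-12,c[1]+4),0,.4,(255,255,0),1)
    return im
E
python3 - <<'E'
from h import *
m=np.load('m.npz')
im=np.hstack([rect('scene',m['p'],.024),rect('top',m['p2'],-.024)])
cv2.imwrite('pics/r1.png',im[:,:,::-1])
E
```

```text
(no output)
```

View pics/r1.png

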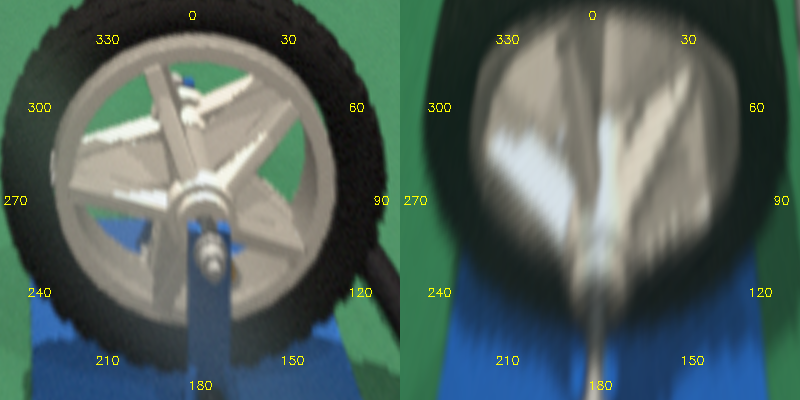

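Spokes sit at about -20, 52, 124, 196 and 268 deg. There are two valve candidates: dark at (145,240), about 230 deg, and brown at (237,270), about 155 deg. I'll zoom in on both.

```bash
python3 - <<'E'
from h import *
m=np.load('m.npz')
for off in(-.03,0,.03):
  for a in (160,232):
    t=np.deg2rad(a); print(off,a,[px('scene',(hub+off*ax-r*np.sin(t)*ay+r*np.cos(t)*np.array([0,0,1]))[None])[0].round(1) for r in(.06,.075,.09)])
im=cv2.resize(m['p'][195:255,295:395],None,fx=8,fy=8,interpolation=cv2.INTER_CUBIC)
cv2.imwrite('pics/c.png',cv2.convertScaleAbs(im[:,:,::-1],alpha=1.6))
E
```

```text
-0.03 160 [array([325.5, 212. ]), array([323.2, 215.9]), array([320.9, 219.8])]
-0.03 232 [array([357.2, 211.8]), array([362.6, 215.9]), array([367.8, 219.9])]
0 160 [array([321.8, 222.2]), array([319.5, 226.2]), array([317.2, 230. ])]
0 232 [array([354.2, 222.4]), array([359.6, 226.5]), array([365. , 230.5])]
0.03 160 [array([318., 233.]), array([315.7, 236.9]), array([313.4, 240.7])]
0.03 232 [array([351. , 233.4]), array([356.6, 237.5]), array([362.1, 241.6])]
```

View pics/c.png

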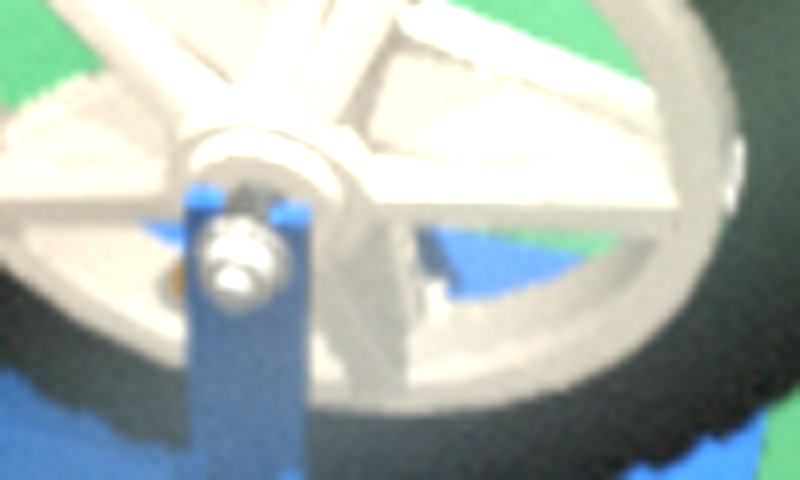

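The brown spot at px (317,230) matches the mid-plane prediction for the valve at 160 deg; the dark patch at 232 deg is the front upright. So the valve is about 160° clockwise.

Plan: go into the valve-free gap centred at 88° with shut fingers tilted 45° down, and push the 52° spoke counter-clockwise over the top to -108°.

```bash
cat >> h.py <<'E'
from scipy.spatial.transform import Rotation as Ro
Z=np.array([0,0,1.])
def wp(a,r,off): # clockwise deg from top (robot's view), radius, offset along axle
    t=np.deg2rad(a);return hub+off*ax-r*np.sin(t)*ay+r*np.cos(t)*Z
def goal(tilt=45):
    c=np.cos(np.deg2rad(tilt));s=np.sin(np.deg2rad(tilt))
    z=c*ax-s*Z;y=-ay;return Ro.from_matrix(np.c_[np.cross(y,z),y,z])
def rel(pos,R=None):
    o=readout.observe();a=((np.array(pos)-o['position'])/.75).round(3)
    t=np.zeros(3) if R is None else (R*Ro.from_rotvec(o['ee_rot']).inv()).as_rotvec()/np.deg2rad(60)
    return list(map(float,a)),list(map(float,t.round(3)))
def st():
    o=readout.observe();print('t',round(o['clock'],2),'pos',o['position'].round(4),'F',o['force'].round(1),'J',np.round(o['joints'],2))
    R=Ro.from_rotvec(o['ee_rot']).as_matrix();print('toolz',R[:,2].round(2),'tooly',R[:,1].round(2))
    d=o['position']-hub;y=-d@ay;print('wheel frame: ang',np.rad2deg(np.arctan2(y,d[2])).round(1),'r',np.hypot(y,d[2]).round(4),'off',(d@ax).round(4))
E
python3 - <<'E'
from h import *
st();print(wp(88,.062,-.1),rel(wp(88,.062,-.1),goal()))
m=np.load('m.npz')
E
```

```text
t 0.1 pos [ 0.2373 -0.5777  0.2261] F [-0.7 -0.3 -0.3] J [ 1.08  0.44  0.02  1.57 -0.01  1.13 -0.08]
toolz [-0.  0. -1.] tooly [ 0.38 -0.93 -0.  ]
wheel frame: ang 85.2 r 0.6762 off -0.326
[0.52698185 0.00671501 0.17216377] ([0.386, 0.779, -0.072], [0.106, -0.75, -0.45])
```

>>> move_arm --pt "0 0 0.15 0 0 0" --pt "0 0.1 0.15 0 0 0" --pt "0.05 0.2 0.15 0 0 0" --pt "0.1 0.25 0.15 0 0 -0.2" --pt "0.15 0.3 0.15 0 0 -0.4" --claw -1

```text
clock: 0.6
position: [0.3029, -0.4161, 0.3331]
ee_rot: [3.136, 0.169, 0.001]
force: [1.5, -0.8, -0.2]
width: 0.613
gripper_force: 0.0
```

>>> move_arm --pt "0.05 0.1 0 0 0 0" --pt "0.1 0.2 0 0 0 0" --pt "0.15 0.3 0 0 0 0" --pt "0.2 0.35 0 0 0 0" --pt "0.22 0.42 0 0 0 0"

```text
clock: 1.1
position: [0.4204, -0.1953, 0.3322]
ee_rot: [3.136, 0.179, 0.0]
force: [0.5, -0.8, -0.3]
width: 0.179
gripper_force: 0.0
```

```bash
python3 -c "
from h import *
st();print(rel(wp(88,.062,-.1),goal()))"
```

```text
t 1.1 pos [ 0.4204 -0.1953  0.3322] F [ 0.5 -0.8 -0.3] J [ 0.52  0.11 -0.22  1.76  0.02  1.28 -1.16]
toolz [ 0. -0. -1.] tooly [ 0.11 -0.99  0.  ]
wheel frame: ang 59.4 r 0.3185 off -0.1845
([0.142, 0.269, -0.213], [0.003, -0.751, -0.2])
```

>>> move_arm --pt "0.03 0.06 0 0 -0.14 0" --pt "0.05 0.12 0 0 -0.28 -0.03" --pt "0.07 0.18 0 0 -0.42 -0.06" --pt "0.08 0.22 0 0 -0.56 -0.1" --pt "0.08 0.26 0 0 -0.7 -0.15"

```text
clock: 1.6
position: [0.4801, 0.0001, 0.3331]
ee_rot: [2.897, -0.068, 1.109]
force: [0.6, 0.2, 0.4]
width: 0.002
gripper_force: 0.0
```

>>> move_arm --pt "0 0 0 0 0 0" --pt "0 0 0 0 0 0"

```text
clock: 1.8
position: [0.4784, -0.0017, 0.3314]
ee_rot: [2.899, -0.065, 1.095]
force: [1.6, -0.3, 0.8]
width: 0.003
gripper_force: 0.0
```

```bash
python3 -c "
from h import *
st();print(rel(wp(88,.062,-.1),goal()))"
```

```text
t 1.8 pos [ 0.4784 -0.0017  0.3314] F [ 1.6 -0.3  0.8] J [ 0.5  -0.26 -0.59  2.29 -0.01  0.35 -1.73]
toolz [ 0.66 -0.05 -0.75] tooly [-0.05 -1.    0.02]
wheel frame: ang 25.1 r 0.1782 off -0.1474
([0.065, 0.011, -0.212], [0.019, -0.062, -0.049])
```

>>> move_arm --pt "0.04 0 -0.05 0 0 0" --pt "0.06 0.005 -0.1 0 0 0" --pt "0.065 0.01 -0.16 0 0 0" --pt "0.065 0.011 -0.212 0 -0.06 -0.05" --pt "0.065 0.011 -0.212 0 -0.06 -0.05"

```text
clock: 2.3
position: [0.5079, -0.0104, 0.2606]
ee_rot: [2.873, -0.145, 1.128]
force: [0.0, -0.5, 0.5]
width: 0.006
gripper_force: 0.0
```

```bash
python3 -c "
from h import *
st();print(rel(wp(88,.062,-.012),goal()))
p,d=grab('top','t2.png');q,_=grab('scene')
im=np.hstack([cv2.resize(p[110:260,230:430],(533,400)),q[130:330,230:497][:, :]][:1]+[cv2.resize(q[130:290,270:376],(265,400))])
cv2.imwrite('pics/t2.png',im[:,:,::-1])"
```

```text
t 2.3 pos [ 0.5079 -0.0104  0.2606] F [ 0.  -0.5  0.5] J [ 1.15 -0.08 -1.26  2.37  0.97  0.12 -2.74]
toolz [ 0.68 -0.08 -0.73] tooly [-0.11 -0.99  0.01]
wheel frame: ang 41.8 r 0.1215 off -0.1172
([0.142, 0.01, -0.118], [0.01, -0.036, 0.0])
```

View pics/t2.png

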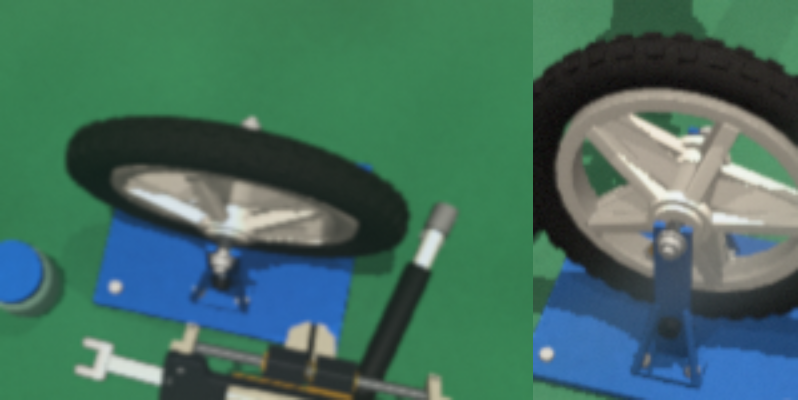

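The arm ran into limits: j6 at its minimum, j3 and j7 at their ends, because the wrist wants to flip. I'll fit a quick kinematic model to find a good posture.

```bash
cat > kin.py <<'E'
import numpy as np
from scipy.optimize import least_squares
from scipy.spatial.transform import Rotation as Ro
lo=np.array([-2.62,-.44,-1.27,.08,-1.32,.12,-2.74]);hi=np.array([2.62,2.09,1.32,2.57,4.46,2,2.74])
def fk(q,p,s):
    # p: h,L1,L2,L3,e1(elbow),e2, shoulder off ; s: signs of 1,3,5,7, yaw0, j7 offset
    R=Ro.from_euler('z',s[0]*q[0]);x=np.array([0,0,p[0]])+R.apply([p[5],0,0])
    R=R*Ro.from_euler('y',q[1])*Ro.from_euler('z',s[1]*q[2]);x=x+R.apply([p[4],0,p[1]])
    R=R*Ro.from_euler('y',q[3])*Ro.from_euler('z',s[2]*q[4]);x=x+R.apply([p[6],0,p[2]])
    R=R*Ro.from_euler('y',q[5])*Ro.from_euler('z',s[3]*q[6]);x=x+R.apply([0,0,p[3]])
    return x,R
D=[([1.078,.434,.025,1.573,-.012,1.134,-.075],[.2373,-.5777,.2265],[-3.08086,-.60808,.0006]),
([.52,.11,-.22,1.76,.02,1.28,-1.16],[.4204,-.1953,.3322],[3.136,.179,0]),
([.5,-.26,-.59,2.29,-.01,.35,-1.73],[.4784,-.0017,.3314],[2.899,-.065,1.095]),
([1.15,-.08,-1.26,2.37,.97,.12,-2.74],[.5079,-.0104,.2606],[2.873,-.145,1.128])]
E
cat > fit.py <<'E'
from kin import *
import itertools
best=None
for s in itertools.product([1,-1],repeat=4):
    def res(p):
        o=[]
        for q,x,r in D:
            X,R=fk(q,p,s);R=R*Ro.from_euler('z',p[7])
            o+=list((X-x)*10)+list((Ro.from_rotvec(r).inv()*R).as_rotvec())
        return o+list(.03*np.array(p[4:7]))
    for y in(0,1.57,3.14,-1.57):
        f=least_squares(res,[.33,.45,.4,.25,0,0,0,y])
        if best is None or f.cost<best[0]: best=(f.cost,s,f.x,np.array(f.fun[:24]).reshape(4,6))
print(best[0],best[1],best[2].round(3));print(best[3].round(3))
E
python3 fit.py
```

```text
0.23904322760958924 (-1, -1, -1, -1) [ 0.146  0.555  0.288  0.357  0.002  0.103 -0.068  1.572]
[[ 0.529  0.204  0.048 -0.002  0.001  0.001]
 [ 0.05   0.296 -0.111  0.007 -0.003  0.   ]
 [ 0.117  0.106  0.073 -0.001  0.007 -0.004]
 [-0.138 -0.042 -0.01   0.    -0.001  0.003]]
```

```bash
python3 - <<'E'
s=open('kin.py').read()
s=s.replace("R.apply([p[5],0,0])","R.apply([p[5],p[8],0])").replace("[p[4],0,p[1]]","[p[4],p[9],p[1]]").replace("[p[6],0,p[2]]","[p[6],p[10],p[2]]")
open('kin.py','w').write(s)
f=open('fit.py').read()
f=f.replace(".03*np.array(p[4:7])",".1*np.r_[p[4:7],p[8:11]]").replace("0,0,0,y]","0,0,0,y,0,0,0]").replace("itertools.product([1,-1],repeat=4)","[(-1,-1,-1,-1)]").replace("for y in(0,1.57,3.14,-1.57)","for y in(1.57,)")
f+="\nnp.save('p.npy',best[2])\n"
open('fit.py','w').write(f)
E
python3 fit.py
```

```text
0.0002498601561060115 (-1, -1, -1, -1) [ 0.277  0.557  0.436  0.367 -0.002 -0.004  0.005  1.572 -0.036 -0.014
 -0.004]
[[-0.005 -0.004  0.008 -0.002  0.001  0.001]
 [ 0.004  0.007 -0.012  0.007 -0.003  0.   ]
 [-0.001 -0.001  0.003 -0.001  0.007 -0.004]
 [ 0.     0.001  0.     0.    -0.001  0.003]]
```

```bash
cat >> kin.py <<'E'
P=np.load('p.npy');S=(-1,-1,-1,-1)
def FK(q):
    x,R=fk(q,P,S);return x,R*Ro.from_euler('z',P[7])
def ik(x,R,q0,w=.02):
    def f(q):
        X,Q=FK(q);return np.r_[(X-x)*10,(R.inv()*Q).as_rotvec()*3,w*(q-q0)]
    m=.03
    r=least_squares(f,np.clip(q0,lo+m+.001,hi-m-.001),bounds=(lo+m,hi-m));X,Q=FK(r.x)
    return r.x,np.linalg.norm(X-x),(R.inv()*Q).magnitude()
E
python3 - <<'E'
from kin import *
from h import wp,goal
rng=np.random.default_rng(0)
cur=np.array([1.15,-.08,-1.26,2.37,.97,.12,-2.74])
for tilt in(45,30,15,0):
  for roll in(0,90,180,270):
    B=None
    for k in range(25):
        q0=rng.uniform(lo,hi);ok=True;q=q0;mm=9;qs=[]
        for a in(88,0,-88):
            q,e,g=ik(wp(a,.06,-.012),goal(tilt)*Ro.from_euler('z',roll,degrees=True),q,.005)
            if e>.004 or g>.03: ok=False;break
            mm=min(mm,np.min(np.r_[q-lo,hi-q]));qs.append(q)
        if ok and (B is None or mm>B[0]): B=(mm,qs)
    if B: print(tilt,roll,round(B[0],2),*[list(x.round(2)) for x in B[1]])
    else: print(tilt,roll,'none')
E
```

```text
45 0 0.09 [np.float64(-0.24), np.float64(0.27), np.float64(0.03), np.float64(2.38), np.float64(2.45), np.float64(0.35), np.float64(2.0)] [np.float64(-0.42), np.float64(0.17), np.float64(0.05), np.float64(2.29), np.float64(1.7), np.float64(0.33), np.float64(2.65)] [np.float64(-0.45), np.float64(0.32), np.float64(-0.07), np.float64(2.29), np.float64(1.89), np.float64(0.47), np.float64(2.33)]
45 90 0.21 [np.float64(0.08), np.float64(0.3), np.float64(-0.35), np.float64(2.36), np.float64(2.24), np.float64(0.42), np.float64(0.67)] [np.float64(-0.04), np.float64(0.2), np.float64(-0.38), np.float64(2.26), np.float64(1.67), np.float64(0.42), np.float64(1.13)] [np.float64(-0.13), np.float64(0.36), np.float64(-0.46), np.float64(2.27), np.float64(1.83), np.float64(0.6), np.float64(0.87)]
45 180 0.24 [np.float64(0.49), np.float64(0.39), np.float64(-0.85), np.float64(2.33), np.float64(2.04), np.float64(0.57), np.float64(-0.63)] [np.float64(0.4), np.float64(0.3), np.float64(-0.9), np.float64(2.23), np.float64(1.66), np.float64(0.57), np.float64(-0.37)] [np.float64(0.22), np.float64(0.47), np.float6
[... 1447 characters left out ...]
loat64(-1.15), np.float64(2.42), np.float64(2.15), np.float64(1.08), np.float64(-0.8)] [np.float64(0.22), np.float64(0.71), np.float64(-1.07), np.float64(2.4), np.float64(2.15), np.float64(1.33), np.float64(-0.89)]
30 270 0.03 [np.float64(0.27), np.float64(0.51), np.float64(-0.67), np.float64(2.52), np.float64(2.51), np.float64(1.02), np.float64(-2.71)] [np.float64(0.17), np.float64(0.36), np.float64(-0.73), np.float64(2.44), np.float64(2.23), np.float64(0.89), np.float64(-2.57)] [np.float64(-0.02), np.float64(0.55), np.float64(-0.72), np.float64(2.42), np.float64(2.18), np.float64(1.13), np.float64(-2.63)]
15 0 none
15 90 none
15 180 none
15 270 none
0 0 none
0 90 none
0 180 none
0 270 none
```

A good posture is tilt 45°, tool rolled 180°, with j5≈1.8 and j7≈-0.5. I'll simulate the Cartesian path with nearest-solution IK.

```bash
cat > path.py <<'E'
from kin import *
from h import wp,goal
Rz=lambda a:Ro.from_euler('z',a,degrees=True)
def run(q,way,n=12,v=True):
    X,R=FK(q)
    for x,G in way:
        x=np.array(x);d=(R.inv()*G).as_rotvec()
        for k in range(1,n+1):
            xx=X+(x-X)*k/n;RR=R*Ro.from_rotvec(d*k/n);q,e,g=ik(xx,RR,q,.01)
        X,R=x,G
        if v: print(x.round(3),'q',q.round(2).tolist(),'err',round(e*1000,1),round(np.rad2deg(g),1),'margin',np.min(np.r_[q-lo,hi-q]).round(2))
    return q
E
python3 - <<'E'
from path import *
cur=np.array([1.15,-.08,-1.26,2.37,.97,.12,-2.74])
for t in (45,55,65):
    print(t)
    G=goal(t)
    run(cur,[([.48,0,.33],goal(45)),([.48,0,.36],G*Rz(60)),([.48,0,.36],G*Rz(120)),([.48,0,.36],G*Rz(180)),(wp(88,.06,-.1),goal(45)*Rz(180)),(wp(88,.06,-.012),goal(45)*Rz(180))]+[(wp(a,.06,-.012),goal(45)*Rz(180)) for a in(45,0,-45,-90)])
    print('alt')
    run(cur,[([.48,0,.33],goal(45)),([.48,0,.36],G*Rz(-60)),([.48,0,.36],G*Rz(-120)),([.48,0,.36],G*Rz(-180)),(wp(88,.06,-.1),goal(45)*Rz(180)),(wp(88,.06,-.012),goal(45)*Rz(180))]+[(wp(a,.06,-.012),goal(45)*Rz(180)) for a in(45,0,-45,-90)])
E
```

```text
45
[0.48 0.   0.33] q [0.31, -0.26, -0.5, 2.35, 0.39, 0.29, -2.23] err 0.0 0.0 margin 0.17
[0.48 0.   0.36] q [0.61, -0.32, -0.66, 2.27, -0.14, 0.35, -2.71] err 0.0 0.0 margin 0.03
[0.48 0.   0.36] q [1.15, -0.41, -0.87, 2.3, -1.08, 0.48, -2.71] err 14.1 3.6 margin 0.03
[0.48 0.   0.36] q [2.12, -0.41, -0.98, 2.38, -1.29, 1.34, -2.71] err 104.8 22.2 margin 0.03
[0.527 0.009 0.172] q [2.2, -0.41, -1.24, 2.44, -1.29, 1.11, -2.71] err 155.7 22.0 margin 0.03
[ 0.615 -0.001  0.172] q [2.1, -0.41, -1.24, 2.35, -1.29, 1.03, -2.71] err 205.4 27.1 margin 0.03
[0.617 0.017 0.212] q [1.23, 0.53, -1.08, 2.19, -1.29, 0.15, -2.71] err 79.0 30.8 margin 0.03
[0.621 0.059 0.23 ] q [1.2, 0.52, -1.12, 2.19, -1.29, 0.15, -2.71] err 86.8 34.0 margin 0.03
[0.626 0.101 0.212] q [1.09, 0.56, -1.07, 2.16, -1.29, 0.15, -2.71] err 93.2 37.3 margin 0.03
[0.627 0.119 0.17 ] q [0.98, 0.62, -0.98, 2.14, -1.29, 0.15, -2.71] err 94.7 38.7 margin 0.03
alt
[0.48 0.   0.33] q [0.31, -0.26, -0.5, 2.35, 0.39, 0.29, -2.23] err 0.0 0.0 margin 0.17
[0.48 0.   0.36] q [-0.08, -0.29, -0.21, 2.31, 0.55, 0.44, -1.35] err 0.0 0.
[... 3711 characters left out ...]
7, -0.17, 0.12, 2.04, 0.22, 0.87, 0.07] err 0.0 0.0 margin 0.27
[0.48 0.   0.36] q [-0.55, -0.19, 0.27, 2.05, 0.27, 0.89, 1.06] err 0.0 0.0 margin 0.25
[0.527 0.009 0.172] q [-0.02, 0.18, -0.33, 2.54, 2.26, 0.47, -1.04] err 0.0 0.0 margin 0.03
[ 0.615 -0.001  0.172] q [0.0, 0.29, -0.26, 2.37, 2.28, 0.4, -0.95] err 0.0 0.0 margin 0.2
[0.617 0.017 0.212] q [-0.14, 0.2, -0.15, 2.32, 1.97, 0.32, -0.68] err 0.0 0.0 margin 0.2
[0.621 0.059 0.23 ] q [-0.25, 0.18, -0.14, 2.28, 1.68, 0.37, -0.47] err 0.0 0.0 margin 0.25
[0.626 0.101 0.212] q [-0.32, 0.24, -0.19, 2.26, 1.69, 0.45, -0.55] err 0.0 0.0 margin 0.31
[0.627 0.119 0.17 ] q [-0.32, 0.34, -0.23, 2.28, 1.87, 0.52, -0.77] err 0.0 0.0 margin 0.29
```

>>> move_arm --pt "-0.02 0 0.05 0 0 0" --pt "-0.04 0 0.1 -0.1 0.01 0.1" --pt "-0.04 0 0.13 -0.2 0.02 0.2" --pt "-0.04 0.01 0.13 -0.3 0.03 0.3" --pt "-0.04 0.01 0.13 -0.4 0.04 0.4"

```text
clock: 2.9
position: [0.4811, -0.0062, 0.3469]
ee_rot: [2.732, 0.231, 1.06]
force: [0.9, 0.6, 0.0]
width: 0.007
gripper_force: 0.0
```

```bash
cat >> path.py <<'E'
from h import st,rel,readout
E
python3 -c "
from path import *
st()
for r in (-60,-120,-180): print(r,rel([.48,0,.36],goal(45)*Rz(r)))"
```

```text
t 2.9 pos [ 0.4811 -0.0062  0.3469] F [0.9 0.6 0. ] J [ 0.36 -0.27 -0.56  2.29  0.39  0.4  -1.94]
toolz [ 0.68 -0.13 -0.72] tooly [ 0.07 -0.97  0.24]
wheel frame: ang 24.2 r 0.194 off -0.1442
-60 ([-0.001, 0.008, 0.017], [-0.46, 0.048, 0.548])
-120 ([-0.001, 0.008, 0.017], [-1.16, 0.157, 1.254])
-180 ([-0.001, 0.008, 0.017], [-1.869, 0.273, 1.95])
```

>>> move_arm --pt "0 0 0.01 -0.09 0.01 0.1" --pt "0 0 0.017 -0.18 0.02 0.21" --pt "0 0 0.017 -0.27 0.03 0.32" --pt "0 0 0.017 -0.36 0.04 0.43" --pt "0 0 0.017 -0.46 0.05 0.54"

```text
clock: 3.4
position: [0.4818, -0.0061, 0.3597]
ee_rot: [2.294, 1.153, 0.895]
force: [-0.9, -1.2, -1.0]
width: 0.003
gripper_force: 0.0
```

>>> move_arm --pt "0 0 0 -0.1 0.01 0.1" --pt "0 0 0 -0.2 0.02 0.2" --pt "0 0 0 -0.3 0.03 0.3" --pt "0 0 0 -0.4 0.04 0.4" --pt "0 0 0 -0.5 0.05 0.5"

```text
clock: 3.9
position: [0.4818, -0.0062, 0.3595]
ee_rot: [1.627, 1.807, 0.599]
force: [0.0, 0.1, -0.3]
width: 0.007
gripper_force: 0.0
```

```bash
python3 -c "
from path import *
st()
for r in (-120,-150,-180): print(r,rel([.48,0,.36],goal(45)*Rz(r)))"
```

```text
t 3.9 pos [ 0.4818 -0.0062  0.3595] F [ 0.   0.1 -0.3] J [-0.17 -0.3  -0.12  2.32  0.61  0.44 -0.66]
toolz [ 0.71 -0.08 -0.7 ] tooly [0.7  0.14 0.7 ]
wheel frame: ang 22.8 r 0.2055 off -0.1436
-120 ([-0.002, 0.008, 0.001], [-0.21, 0.032, 0.21])
-150 ([-0.002, 0.008, 0.001], [-0.563, 0.069, 0.562])
-180 ([-0.002, 0.008, 0.001], [-0.916, 0.106, 0.914])
```

>>> move_arm --pt "0 0 0 -0.1 0.01 0.1" --pt "0 0 0 -0.2 0.02 0.2" --pt "0 0 0 -0.3 0.03 0.3" --pt "0 0 0 -0.4 0.05 0.4" --pt "0 0 0 -0.5 0.06 0.5"

```text
clock: 4.4
position: [0.4818, -0.0061, 0.3594]
ee_rot: [0.836, 2.217, 0.252]
force: [0.1, -0.1, -0.3]
width: 0.004
gripper_force: 0.0
```

>>> move_arm --pt "0 0 0 -0.1 0.01 0.1" --pt "0 0 0 -0.2 0.02 0.2" --pt "0 0 0 -0.3 0.03 0.3" --pt "0 0 0 -0.41 0.045 0.41"

```text
clock: 4.8
position: [0.4814, -0.0063, 0.3589]
ee_rot: [0.148, 2.353, -0.038]
force: [0.2, -0.2, -0.2]
width: 0.009
gripper_force: 0.0
```

```bash
python3 -c "
from path import *
st()
q=np.array(readout.observe()['joints']);G=goal(45)*Rz(180)
print(rel(wp(88,.06,-.1),G))
for f in (.1,.07,.05):
  run(q,[(wp(70,.1,-f-.03),G),(wp(88,.06,-f),G),(wp(88,.06,-.012),G)])"
```

```text
t 4.8 pos [ 0.4814 -0.0063  0.3589] F [ 0.2 -0.2 -0.2] J [-0.54 -0.34  0.14  2.33  0.79  0.56  0.5 ]
toolz [ 0.7  -0.07 -0.71] tooly [0.12 0.99 0.02]
wheel frame: ang 22.9 r 0.205 off -0.1439
([0.061, 0.02, -0.249], [-0.016, 0.0, 0.012])
[ 0.494 -0.022  0.204] q [0.59, 0.07, -0.82, 2.54, 2.22, 0.35, -0.88] err 0.0 0.0 margin 0.03
[0.527 0.009 0.172] q [0.44, 0.26, -0.84, 2.51, 2.11, 0.57, -0.84] err 0.0 0.0 margin 0.06
[ 0.615 -0.001  0.172] q [0.41, 0.37, -0.75, 2.34, 2.08, 0.54, -0.68] err 0.0 0.0 margin 0.23
[ 0.524 -0.025  0.204] q [-0.29, 0.06, 0.09, 2.54, 2.35, 0.3, -1.03] err 0.0 0.0 margin 0.03
[0.557 0.006 0.172] q [-0.31, 0.2, 0.03, 2.5, 2.41, 0.4, -1.16] err 0.0 0.0 margin 0.07
[ 0.615 -0.001  0.172] q [-0.26, 0.27, 0.05, 2.39, 2.46, 0.34, -1.16] err 0.0 0.0 margin 0.18
[ 0.543 -0.027  0.204] q [-0.31, 0.09, 0.13, 2.5, 2.41, 0.28, -1.07] err 0.0 0.0 margin 0.07
[0.577 0.003 0.172] q [-0.32, 0.22, 0.07, 2.47, 2.45, 0.38, -1.18] err 0.0 0.0 margin 0.1
[ 0.615 -0.001  0.172] q [-0.28, 0.27, 0.08, 2.39, 2.48, 0.34, -1.18] err 0.0 0.0 margin 0.18
```

>>> move_arm --pt "0.03 0.0 -0.03 0 0 0" --pt "0.06 0.005 -0.07 0 0 0" --pt "0.09 0.01 -0.11 0 0 0" --pt "0.1 0.01 -0.15 0 0 0" --pt "0.1 0.01 -0.15 0 0 0"

```text
clock: 5.3
position: [0.5582, -0.0002, 0.2476]
ee_rot: [0.158, 2.348, -0.041]
force: [0.4, 0.5, 0.2]
width: 0.001
gripper_force: 0.0
```

```bash
python3 -c "
from path import *
st()
G=goal(45)*Rz(180)
print(rel(wp(88,.06,-.06),G))"
```

```text
t 5.3 pos [ 5.582e-01 -2.000e-04  2.476e-01] F [0.4 0.5 0.2] J [-0.37  0.01  0.1   2.41  1.68  0.27 -0.42]
toolz [ 0.71 -0.08 -0.7 ] tooly [0.13 0.99 0.02]
wheel frame: ang 40.2 r 0.1016 off -0.0682
([0.012, 0.006, -0.101], [-0.017, 0.005, 0.019])
```

Flipping as predicted. Down to the gap entrance now.

>>> move_arm --pt "0.01 0 -0.03 0 0 0" --pt "0.012 0.003 -0.06 0 0 0" --pt "0.012 0.006 -0.09 -0.01 0 0.01" --pt "0.012 0.006 -0.1 -0.01 0 0.02" --pt "0.012 0.006 -0.1 -0.01 0 0.02"

```text
clock: 5.8
position: [0.5663, 0.0041, 0.1716]
ee_rot: [0.125, 2.35, -0.045]
force: [1.0, -0.4, 0.6]
width: 0.008
gripper_force: 0.0
```

```bash
python3 -c "
from path import *
from h import *
st()
G=goal(45)*Rz(180)
print(rel(wp(88,.06,-.012),G))
p,d=grab('top');q,_=grab('scene')
a=rect('scene',q,.024)
b=cv2.resize(p[130:255,240:390],(480,400))
cv2.imwrite('pics/t3.png',np.hstack([b,a[:,40:360]])[:,:,::-1])"
```

```text
t 5.8 pos [0.5663 0.0041 0.1716] F [ 1.  -0.4  0.6] J [-0.26  0.21 -0.01  2.48  2.41  0.4  -1.15]
toolz [ 0.71 -0.07 -0.7 ] tooly [0.1  0.99 0.  ]
wheel frame: ang 88.5 r 0.0604 off -0.0607
([0.065, -0.006, 0.001], [-0.004, 0.004, -0.003])
```

View pics/t3.png

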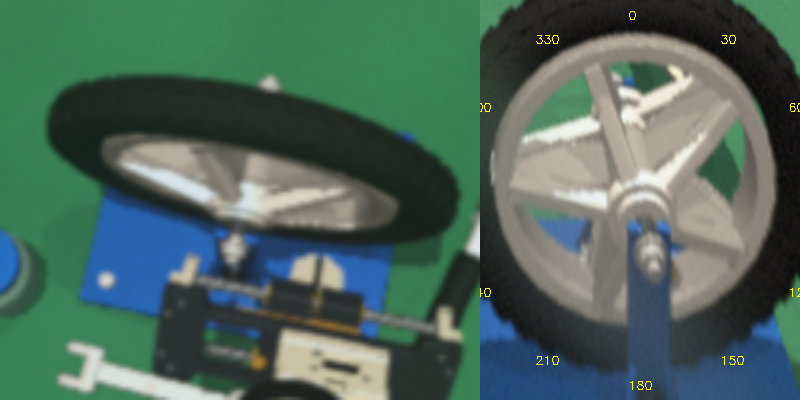

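The fingertips (crop 320,270) face the gap right of the hub, and the brass valve is still visible at (675,268). I'll set up a depth-based spoke-angle measurement and insert.

```bash
cat >> h.py <<'E'
def spokes():
    p,d=grab('scene');W=pts('scene',d)-hub
    off=W@ax;y=-(W@ay);z=W[...,2];r=np.hypot(y,z);a=np.arctan2(y,z)
    face=35-(r*1000-20)*19/74
    m=(d>0)&(r>.05)&(r<.085)&(abs(off*1000-face)<5)
    ph=np.angle(np.mean(np.exp(5j*a[m])))/5
    print('n',m.sum(),'spokes mod 72 deg',np.rad2deg(ph).round(1)%72,'hist10',np.histogram(np.rad2deg(a[m]),bins=36,range=(-180,180))[0].tolist())
    h=cv2.cvtColor(p,cv2.COLOR_RGB2HSV);g=(h[...,0]>8)&(h[...,0]<32)&(h[...,1]>90)&(abs(off)<.03)&(r<.1)&(d>0)
    if g.any(): print('brass n',g.sum(),'ang',np.rad2deg(np.median(a[g])).round(1),'r',np.median(r[g]).round(3),'off',np.median(off[g]).round(3))
    b=(h[...,0]>100)&(h[...,0]<125)&(h[...,1]>120)
    W=W+hub;b&=(abs(W[...,2]-.014)<.008)&(abs(W[...,0]-.63)<.2)&(abs(W[...,1]-.05)<.2)
    print('plate',np.round(cv2.minAreaRect((W[b][:,:2]*1000).astype(np.float32))[0],1))
E
python3 -c "
from h import *
spokes()"
```

```text
n 510 spokes mod 72 deg 51.5 hist10 [0, 35, 27, 0, 0, 0, 0, 0, 62, 59, 0, 0, 0, 0, 0, 81, 47, 0, 0, 0, 0, 0, 68, 55, 0, 0, 0, 0, 0, 23, 50, 3, 0, 0, 0, 0]
brass n 2 ang 159.1 r 0.086 off 0.002
plate [634.   58.5]
```

>>> move_arm --pt "0.02 -0.002 0 0 0 0" --pt "0.035 -0.003 0 0 0 0" --pt "0.05 -0.004 0 0 0 0" --pt "0.062 -0.006 0 0 0 0" --pt "0.062 -0.006 0 0 0 0"

```text
clock: 6.45
position: [0.6117, -0.0001, 0.1721]
ee_rot: [0.122, 2.351, -0.043]
force: [-1.4, -0.7, -0.5]
width: 0.001
gripper_force: 1.0
```

```bash
python3 -c "
from h import *
st();spokes()
p=readout.observe()['position']
for a in range(85,-96,-10): print(a,((wp(a,.06,-.013)-p)/.75).round(3).tolist())"
```

```text
t 6.45 pos [ 6.117e-01 -1.000e-04  1.721e-01] F [-1.4 -0.7 -0.5] J [-0.23  0.26  0.01  2.39  2.45  0.35 -1.14]
toolz [ 0.71 -0.07 -0.71] tooly [0.1  0.99 0.01]
wheel frame: ang 88.0 r 0.0598 off -0.0151
n 516 spokes mod 72 deg 49.1 hist10 [2, 46, 10, 0, 0, 0, 0, 9, 86, 31, 0, 0, 0, 0, 5, 106, 22, 0, 0, 0, 0, 1, 89, 32, 0, 0, 0, 0, 0, 40, 37, 0, 0, 0, 0, 0]
brass n 12 ang 156.8 r 0.082 off 0.004
plate [634.2  58.5]
85 [0.003, -0.0, 0.004]
75 [0.003, 0.002, 0.018]
65 [0.004, 0.007, 0.031]
55 [0.004, 0.014, 0.043]
45 [0.005, 0.023, 0.054]
35 [0.007, 0.033, 0.063]
25 [0.008, 0.045, 0.069]
15 [0.009, 0.058, 0.074]
5 [0.011, 0.072, 0.077]
-5 [0.012, 0.086, 0.077]
-15 [0.014, 0.099, 0.074]
-25 [0.015, 0.112, 0.069]
-35 [0.016, 0.124, 0.063]
-45 [0.017, 0.135, 0.054]
-55 [0.018, 0.144, 0.043]
-65 [0.019, 0.151, 0.031]
-75 [0.02, 0.156, 0.018]
-85 [0.02, 0.158, 0.004]
-95 [0.02, 0.158, -0.01]
```

Insertion has already touched and nudged the spoke to 49°. Pushing counter-clockwise now.

>>> move_arm --pt "0.003 0.001 0.011 0 0 0" --pt "0.003 0.003 0.021 0 0 0" --pt "0.004 0.006 0.029 0 0 0" --pt "0.004 0.011 0.038 0 0 0" --pt "0.005 0.018 0.049 0 0 0"

```text
clock: 7.0
position: [0.6147, 0.0135, 0.2092]
ee_rot: [0.122, 2.35, -0.042]
force: [-1.7, -1.7, -2.7]
width: 0.003
gripper_force: 1.0
```

```bash
python3 -c "
from h import *
st();spokes()"
```

```text
t 7.0 pos [0.6147 0.0135 0.2092] F [-1.7 -1.7 -2.7] J [-0.41  0.18  0.18  2.35  2.17  0.26 -0.88]
toolz [ 0.71 -0.07 -0.7 ] tooly [0.1  0.99 0.01]
wheel frame: ang 49.5 r 0.0604 off -0.0135
n 459 spokes mod 72 deg 19.1 hist10 [0, 0, 0, 0, 4, 56, 37, 0, 0, 0, 0, 2, 87, 44, 0, 0, 0, 0, 1, 88, 37, 0, 0, 0, 0, 0, 56, 43, 0, 0, 0, 0, 0, 1, 3, 0]
brass n 27 ang 126.9 r 0.081 off 0.003
plate [633.9  58.4]
```

>>> move_arm --pt "0 0.008 0.008 0 0 0" --pt "0.002 0.015 0.014 0 0 0" --pt "0.0025 0.023 0.018 0 0 0" --pt "0.0035 0.032 0.0225 0 0 0" --pt "0.004 0.041 0.0255 0 0 0"

```text
clock: 7.55
position: [0.6185, 0.0444, 0.2289]
ee_rot: [0.122, 2.349, -0.043]
force: [0.2, -0.9, -1.4]
width: 0.006
gripper_force: 0.8
```

```bash
python3 -c "
from h import *
st();spokes()"
```

```text
t 7.55 pos [0.6185 0.0444 0.2289] F [ 0.2 -0.9 -1.4] J [-0.6   0.16  0.3   2.32  1.83  0.26 -0.6 ]
toolz [ 0.71 -0.07 -0.7 ] tooly [0.1  0.99 0.01]
wheel frame: ang 14.1 r 0.0607 off -0.013
n 514 spokes mod 72 deg 64.8 hist10 [0, 0, 25, 50, 0, 0, 0, 0, 0, 46, 87, 1, 0, 0, 0, 0, 49, 78, 0, 0, 0, 0, 0, 30, 79, 5, 0, 0, 0, 0, 0, 47, 17, 0, 0, 0]
brass n 37 ang 99.9 r 0.079 off 0.002
plate [634.2  58.4]
```

>>> move_arm --pt "0.0015 0.01 0.002 0 0 0" --pt "0.0025 0.02 0.003 0 0 0" --pt "0.003 0.03 0.002 0 0 0" --pt "0.005 0.039 0 0 0 0" --pt "0.0055 0.048 -0.0035 0 0 0"

```text
clock: 8.1
position: [0.6226, 0.081, 0.2258]
ee_rot: [0.121, 2.349, -0.042]
force: [-1.2, -2.6, 0.7]
width: 0.004
gripper_force: 1.0
```

```bash
python3 -c "
from h import *
st();spokes()"
```

```text
t 8.1 pos [0.6226 0.081  0.2258] F [-1.2 -2.6  0.7] J [-0.67  0.18  0.29  2.3   1.72  0.3  -0.56]
toolz [ 0.71 -0.07 -0.7 ] tooly [0.1  0.99 0.01]
wheel frame: ang -21.6 r 0.06 off -0.0128
n 460 spokes mod 72 deg 34.5 hist10 [0, 0, 0, 0, 0, 0, 27, 83, 0, 0, 0, 0, 0, 41, 92, 0, 0, 0, 0, 0, 37, 93, 0, 0, 0, 0, 0, 1, 70, 16, 0, 0, 0, 0, 0, 0]
brass n 42 ang 69.4 r 0.079 off 0.002
plate [640.5  57.6]
```

>>> move_arm --pt "0.001 0.009 -0.004 0 0 0" --pt "0.0015 0.017 -0.008 0 0 0" --pt "0.002 0.025 -0.014 0 0 0" --pt "0.003 0.032 -0.0215 0 0 0" --pt "0.0035 0.038 -0.029 0 0 0"

```text
clock: 8.65
position: [0.6254, 0.1102, 0.2041]
ee_rot: [0.12, 2.349, -0.041]
force: [0.0, -1.0, 1.4]
width: 0.007
gripper_force: 1.1
```

```bash
python3 -c "
from h import *
st();spokes()
p=readout.observe()['position']
for a in range(-60,-111,-5): print(a,((wp(a,.06,-.013)-p)/.75).round(4).tolist())"
```

```text
t 8.65 pos [0.6254 0.1102 0.2041] F [ 0.  -1.   1.4] J [-0.69  0.24  0.23  2.29  1.8   0.35 -0.7 ]
toolz [ 0.71 -0.07 -0.7 ] tooly [0.1  1.   0.01]
wheel frame: ang -56.5 r 0.0617 off -0.0132
n 511 spokes mod 72 deg 1.6 hist10 [0, 0, 0, 34, 49, 0, 0, 0, 0, 0, 57, 78, 0, 0, 0, 0, 0, 70, 57, 0, 0, 0, 0, 0, 39, 67, 3, 0, 0, 0, 0, 1, 44, 12, 0, 0]
brass n 33 ang 35.8 r 0.078 off 0.003
plate [634.7  58.6]
-60 [0.0008, -0.0006, -0.0041]
-65 [0.0011, 0.0026, -0.0103]
-70 [0.0014, 0.0052, -0.0168]
-75 [0.0016, 0.0073, -0.0234]
-80 [0.0018, 0.0088, -0.0303]
-85 [0.0019, 0.0097, -0.0372]
-90 [0.0019, 0.01, -0.0441]
-95 [0.0019, 0.0097, -0.0511]
-100 [0.0018, 0.0088, -0.058]
-105 [0.0016, 0.0073, -0.0649]
-110 [0.0014, 0.0052, -0.0715]
```

>>> move_arm --pt "0.001 0.002 -0.009 0 0 0" --pt "0.001 0.005 -0.0165 0 0 0" --pt "0.0015 0.007 -0.023 0 0 0" --pt "0.002 0.008 -0.028 0 0 0" --pt "0.002 0.009 -0.032 0 0 0"

```text
clock: 9.2
position: [0.6266, 0.1165, 0.18]
ee_rot: [0.12, 2.349, -0.041]
force: [-2.0, -2.2, 0.9]
width: 0.002
gripper_force: 1.0
```

```bash
python3 -c "
from h import *
st();spokes()"
```

```text
t 9.2 pos [0.6266 0.1165 0.18  ] F [-2.  -2.2  0.9] J [-0.65  0.3   0.18  2.3   1.94  0.38 -0.87]
toolz [ 0.71 -0.07 -0.7 ] tooly [0.1  1.   0.01]
wheel frame: ang -80.2 r 0.0587 off -0.0126
n 514 spokes mod 72 deg 49.3 hist10 [2, 48, 13, 0, 0, 0, 0, 5, 84, 32, 0, 0, 0, 0, 4, 99, 26, 0, 0, 0, 0, 0, 92, 33, 0, 0, 0, 0, 0, 37, 39, 0, 0, 0, 0, 0]
brass n 25 ang 11.5 r 0.076 off 0.003
plate [643.8  57.4]
```

>>> move_arm --pt "0 0 -0.004 0 0 0" --pt "0 0 -0.008 0 0 0" --pt "0 0 -0.011 0 0 0" --pt "0 0 -0.0135 0 0 0" --pt "0 0 -0.015 0 0 0"

```text
clock: 9.75
position: [0.6265, 0.116, 0.1687]
ee_rot: [0.12, 2.35, -0.042]
force: [-0.8, 0.1, 2.0]
width: 0.006
gripper_force: 0.9
```

>>> move_arm --pt "0 0 0 0 0 0" --pt "0 0 0 0 0 0"

```text
clock: 9.95
position: [0.6264, 0.1161, 0.1688]
ee_rot: [0.12, 2.35, -0.042]
force: [0.1, -0.3, 0.8]
width: 0.003
gripper_force: 0.2
```

```bash
python3 -c "
from h import *
st();spokes();spokes()"
```

```text
t 9.95 pos [0.6264 0.1161 0.1688] F [ 0.1 -0.3  0.8] J [-0.63  0.32  0.15  2.31  2.01  0.4  -0.94]
toolz [ 0.71 -0.07 -0.7 ] tooly [0.1  1.   0.01]
wheel frame: ang -91.2 r 0.0574 off -0.0127
n 467 spokes mod 72 deg 36.8 hist10 [4, 0, 0, 0, 0, 0, 13, 94, 5, 0, 0, 0, 0, 15, 111, 7, 0, 0, 0, 0, 10, 107, 18, 0, 0, 0, 0, 0, 55, 28, 0, 0, 0, 0, 0, 0]
brass n 24 ang -0.5 r 0.076 off 0.004
plate [640.3  57.7]
n 459 spokes mod 72 deg 36.8 hist10 [4, 0, 0, 0, 0, 0, 16, 89, 7, 0, 0, 0, 0, 13, 113, 4, 0, 0, 0, 0, 8, 108, 14, 0, 0, 0, 0, 0, 53, 30, 0, 0, 0, 0, 0, 0]
brass n 24 ang -0.6 r 0.076 off 0.004
plate [640.9  57.8]
```

The valve is at about 0° by both measures. Backing off the spoke slightly, then straight out.

>>> move_arm --pt "0 0 0.004 0 0 0" --pt "-0.015 0.0015 0.006 0 0 0" --pt "-0.035 0.0035 0.006 0 0 0" --pt "-0.055 0.0055 0.006 0 0 0" --pt "-0.075 0.0075 0.01 0 0 0"

```text
clock: 10.55
position: [0.5682, 0.1219, 0.1759]
ee_rot: [0.119, 2.351, -0.042]
force: [-0.6, 0.7, 0.0]
width: 0.006
gripper_force: 0.0
```

>>> move_arm --pt "-0.02 0 0.03 0 0 0" --pt "-0.04 0 0.06 0 0 0" --pt "-0.06 0 0.1 0 0 0" --pt "-0.06 0 0.1 0 0 0" --pt "-0.06 0 0.1 0 0 0"

```text
clock: 11.05
position: [0.5246, 0.1224, 0.2519]
ee_rot: [0.119, 2.348, -0.039]
force: [0.4, -0.0, 0.5]
width: 0.006
gripper_force: 0.0
```

```bash
python3 -c "
from h import *
st();spokes()
p,d=grab('top');q,_=grab('scene')
a=rect('scene',q,.024)
b=cv2.resize(p[130:270,210:400],(480,400))
cv2.imwrite('pics/e.png',np.hstack([b,a[:,40:360]])[:,:,::-1])"
```

```text
t 11.05 pos [0.5246 0.1224 0.2519] F [ 0.4 -0.   0.5] J [-0.84  0.01  0.16  2.4   1.38  0.53 -0.4 ]
toolz [ 0.71 -0.06 -0.7 ] tooly [0.1  1.   0.01]
wheel frame: ang -32.8 r 0.0974 off -0.1147
n 453 spokes mod 72 deg 36.9 hist10 [5, 0, 0, 0, 0, 0, 15, 89, 7, 0, 0, 0, 0, 14, 107, 6, 0, 0, 0, 0, 11, 95, 23, 0, 0, 0, 0, 0, 54, 27, 0, 0, 0, 0, 0, 0]
brass n 23 ang -0.4 r 0.077 off 0.003
plate [639.4  58.2]
```

View pics/e.png

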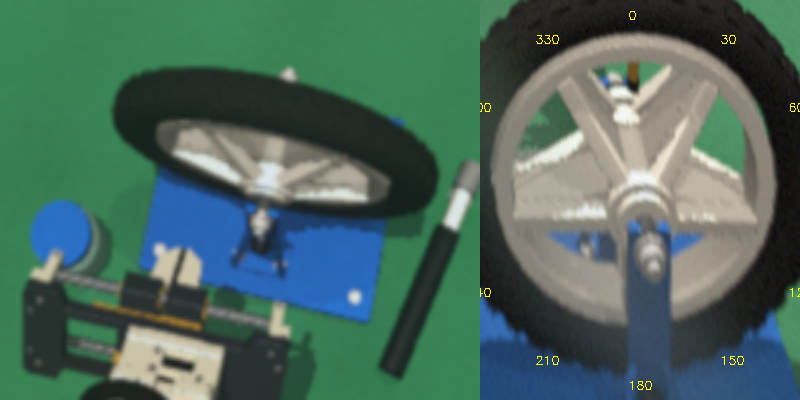

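The brass valve is at the top (633,75), directly under the 0° mark. The hand is clear of the wheel and the jar, and stand, pump and jar are in place.

```bash
python3 -c "
from h import *
print(ticket.sign_off())"
```

```text
the job is handed in; nothing more can be done
None
```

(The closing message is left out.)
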